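# Set out the bench for a titration

### The arm

A 6-joint arm with a two-finger parallel gripper is mounted at the origin on a cart in front of the work surface, level with it; the furniture and walls round the work are solid. World frame = base frame: x ahead of the robot, y to its left, z up, the work surface at z = 0. Lengths are in m, angles in rad, forces in N, time in s.
With the tool pointing down it reaches from about 0.375 to 0.975 m from the base axis. Payload 3.8 kg.
Tool frame: the origin (TCP) lies midway between the tips of the shut fingers; the grasp point (between the pads) lies 19 mm behind it; z points along the fingers, y is the line along which they close (so a half turn about z gives the same grasp; the last joint's range is limited). The gripper opens to 85 mm and grips with 20 to 120 N. Pads are 22 mm wide; open, the fingers measure 114 mm over their backs; the gripper's body (76 mm by 85 mm) begins 54 mm behind the grasp point. The pads swing forward as they close: fully open they stand 13 mm farther back than shut.
Start: joints at [-1.373, 0.264, 1.604, -0, 1.274, -0.037], TCP at [0.157, -0.656, 0.204] pointing down, gripper open.
Joint ranges: [-2.63, 2.63], [-0.94, 2.18], [0.31, 2.57], [-1.31, 4.45], [0, 2.66], [-2.55, 2.55]. Speed limits (rad/s): [2.57, 2.57, 3.14, 3.14, 3.14, 3.14].

### API

Orientations are given as a rotation vector (axis times angle).
In Python, from workcell import bot, read_camera, camera_info, ticket gives the robot as it stands.
- The arm moves only by the tool servo_tool, never from a script. Its argument "targets" is a list of rows, each an object of numbers: "hand": the closure, from -1 (fully open) to 1 (shut); "x", "y", "z": the shift along the tool's x, y, z as a fraction of full scale; "roll": the turn about the tool's z as a fraction of full scale. In form: [{"hand": .., "x": .., "y": .., "z": .., "roll": ..}, ...]. A call has 1 to 10 rows; each row is the pose to reach, as a shift and turn from the pose commanded when the call began, along the tool's axes at that moment, turning the shorter way round; what a row does not reach only later rows make up. Full scale, the value 1, is 50 cm for a shift and 180 degrees for a turn. A row lasts 1/12 s, in which the tool goes at most 41.7 mm and 7.16 degrees, less where a joint would pass 70% of its speed; a pose out of reach is approached as far as the arm can. A call with a number of a shift or a turn outside -1 to 1 is refused whole. A call with a gripper value outside its range is refused whole. The fingers move at their own pace and stop on an object; "grip_force" is the grip in N (left out, the last holds). Time passes only in rows, so rows that repeat a pose let the fingers close. It gives the time, the measured TCP pose, the force, the opening and the grip force at its end, in the units of the state.
- bot.read_state(): the state, without advancing time (a new reading comes with each control period).
- read_camera(name): name is "scene" or "top" or "wrist"; returns the picture (400x640x3 uint8, red, green, blue); there is no depth.
- camera_info(name): a dict with "fx", "fy", "cx", "cy" (pixels), "k1" (the pictures are not rectified: a ray, as slopes to the right and down, at radius r is drawn at 1 + k1 r^2 times it, then the intrinsics apply), "eye" and "orientation" of the camera in the world; the wrist camera has in their place "T_tool_cam" (4x4, takes a point from camera to tool coordinates, whose origin is the TCP and whose axes are the flange's). Camera axes: x right, y down, z forward; pixel columns grow to the right and rows downward; lengths in m; the calibration is good to about 2 mm. A picture is of the moment at which its call begins: read the wrist's pose just before it. camera_info takes no time and is no camera call.
- ticket.finish_job(): hands the job in; it is judged then, once.
The state is a dict: "time": time; "q": joint angles; "joint_vel": joint speeds; "joint_torque": joint torques, N m; "tool_pos": TCP position; "tcp_rot": TCP orientation; "wrist_force": force on the tool from outside, world axes, zero at the start; "torque": the same for the moment, N m; "width": opening from 0.0 (shut) to 1.0 (fully open); "grip_force": force on a finger pad.
Only numpy, scipy, OpenCV 4.12 (cv2) and the standard library are available. Lean on these libraries where they do the work, as an engineer would, in place of code of your own. Each camera call takes 0.05 s, during which the arm holds its last target. There are 200 camera calls.

### The job

Set out the bench for a titration: put the petri dish on the bench halfway between the centres of the stirrer and the pH meter, in line with them, and stand the crucible upright in the middle of the dish's lid. Stand the small dropper bottle on the bench straight behind the dish (on the wall side) with a gap of about 3 cm between the two, and the conical flask in the middle of the stirrer's plate. Keep everything upright, leave the large brown bottle and the white bottle where they are, and let go of everything at the end.

Things in the scene. Friction and masses are not known exactly. Their poses are not given: they have to be found in the camera images.
- flask: conical glass flask with pale blue contents and an orange rubber stopper, 67 mm across the base, 126 mm tall, solid. The stopper, 32 mm across, is the top 24 mm (heights 102 to 126): grip it there. Origin: centre of the underside; z up. Loose, about 80 g.
- dish: round flat closed petri dish (lid on, fixed), 62 mm across, 18 mm high, pale tan contents. Origin: centre of the underside; z up. Its flat top is 18 mm above the origin. Loose, about 28 g.
- crucible: small white porcelain crucible, an open cup 45 mm across the rim, 39 mm high, tapering to a 26 mm foot; can be gripped round the outside just under the rim. Origin: centre of the underside; z up. Loose, about 45 g.
- dropper: small dropper bottle: round brown body 33 mm across up to 70 mm height, above it a black collar and a narrow black rubber teat, 102 mm tall in all. Origin: centre of the underside; z up. Loose, about 70 g. (The smaller of the two brown bottles.)
- stirrer: magnetic stirrer, fixed: low white box 110 mm deep (x), 170 mm wide (y), two black knobs 9 mm proud in front; round steel plate 100 mm across amid its top, its surface 46 mm above the origin. Origin: centre of the underside, under the plate's centre. Always square to the bench: x points from the robot to the wall, y to the robot's left.
- ph_meter: pH meter, fixed: flat black hand-held instrument with a green face and a display, lying down, 86 mm deep (x), 170 mm wide (y), 32 mm high, turned by up to 7 degrees. Origin: centre of the underside. It lies to the left or the right of the stirrer, in line with it across the bench; their centres are 306 to 314 mm apart.
- amber_bottle: bystander: large brown bottle with a black screw cap, 55 mm across, 112 mm tall; loose, stays where it is. Origin: centre of the underside.
- white_bottle: bystander: white plastic bottle with a green cap, 45 mm across, 88 mm tall; loose, stays where it is. Origin: centre of the underside.
There are look-alikes about, which are no part of the job. Leave any purple look-alike of the flask alone.

How it is judged:
By the outcome, as a careful person would: the job done as asked, in the order asked, and still so for the second after the job is handed in, with the robot touching nothing.
It also fails if it takes over 109 s, if anything falls off the work surface, if the arm or the gripper's body presses on something with over 40 N, if the wrist force passes 120 N, or if a joint passes its speed limit or range.

## Working session

There is one attempt and no reset: what is moved stays moved. The work goes in short steps, Python scripts to look and compute and a tool call to move; the robot and the scene stay as the last step left them, time stands still between calls to the robot, and variables do not carry over. Pictures are saved under pics/ and viewed, at most 14 in all, crops included, and the job is handed in when it is done.

Besides the shell and the picture viewer there is one more tool, called as name([rows], argument=value, ...), one row to a line, values as JSON. servo_tool: Moves the arm, as the interface text tells. Its arguments: {"type":"object","properties":{"targets":{"type":"array"},"grip_force":{"type":"number"}},"required":["targets"]}

```bash
mkdir -p pics; ls; python3 - <<'E'
from workcell import bot, read_camera, camera_info
import cv2
for n in("scene","top"):
    cv2.imwrite(f"pics/{n}0.png",read_camera(n)[:,:,::-1]); print(n,camera_info(n))
print(camera_info("wrist")); print(bot.read_state())
E
```

```text
pics
scene {'fx': 516.2131092896001, 'fy': 516.2131092896001, 'cx': 320.5601760890317, 'cy': 199.4131218825204, 'k1': 0.05836161797056901, 'eye': array([-0.79249833,  0.59902344,  1.17719987]), 'orientation': array([-1.3140611 ,  2.12482662, -0.9638309 ])}
top {'fx': 402.3950218540029, 'fy': 402.3950218540029, 'cx': 319.23363925654945, 'cy': 198.30111011365392, 'k1': 0.007547337433534008, 'eye': array([0.32369485, 0.02019821, 1.11981198]), 'orientation': array([-2.14341116,  2.19932732, -0.09534603])}
{'fx': 302.68827459116073, 'fy': 302.68827459116073, 'cx': 314.75636532101834, 'cy': 203.07218087805757, 'k1': -0.05065416933827906, 'T_tool_cam': array([[ 5.01274287e-04, -9.45128032e-01, -3.26699788e-01,
         8.38854136e-02],
       [ 9.99999870e-01,  5.05878536e-04,  7.08731303e-05,
        -1.18240077e-03],
       [ 9.82862279e-05, -3.26699781e-01,  9.45128163e-01,
        -1.70009371e-01],
       [ 0.00000000e+00,  0.00000000e+00,  0.00000000e+00,
         1.00000000e+00]])}
{'time': 0.1, 'q': array([-1.37292256e+00,  2.64683213e-01,  1.60524879e+00,  6.09098382e-06,
        1.27371156e+00, -3.68813934e-02]), 'joint_vel': array([-3.05679043e-04, -1.36973703e-03, -1.97217754e-03, -3.32440330e-05,
       -1.45938766e-03,  6.23690167e-04]), 'joint_torque': array([ 3.89918114e-04, -5.16706932e+01, -3.68591344e+01, -6.14919213e-05,
        6.28668669e-03, -9.03015859e-06]), 'tool_pos': array([ 0.15687818, -0.65577118,  0.20257682]), 'tcp_rot': array([-3.11794551e+00, -3.67664128e-01,  2.49764259e-04]), 'wrist_force': array([ 0.27390901, -0.25956862,  1.1305062 ]), 'torque': array([-0.00885154, -0.00180922, -0.00130317]), 'grip_force': 0.0, 'width': 1.0039398175842935}
```

View pics/top0.png

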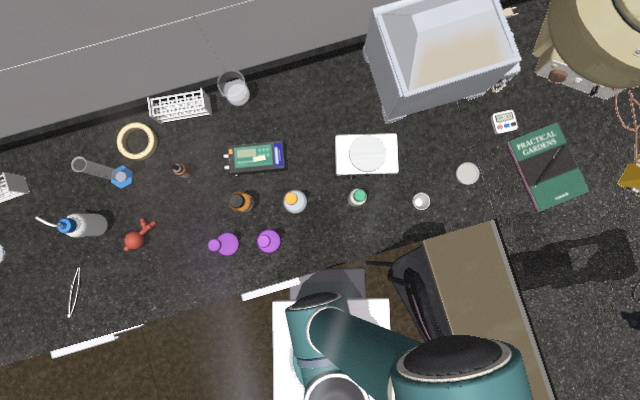

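View pics/scene0.png

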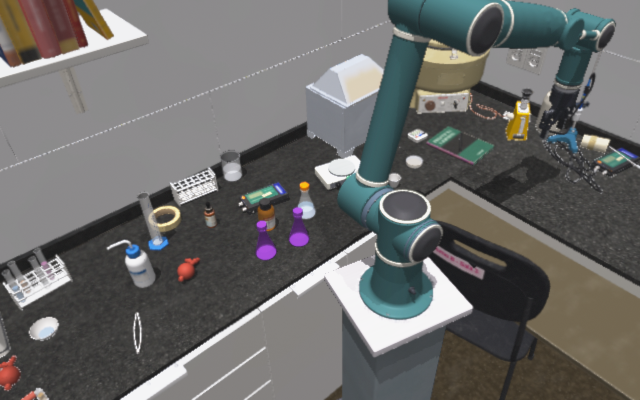

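The top view shows the stirrer at (367,154), the pH meter at (255,157) and the flask with the orange stopper at (295,201). The purple look-alikes are at (225,244) and (268,241). There are two brown bottles: the small one with the teat at (181,170) is the dropper, and the large one at (241,202) is the amber bottle. The white bottle is at (358,198). The crucible is probably at (421,201), and the dish is the flat tan disc at (468,173). I'll confirm these in an enlarged crop and measure them.

```bash
cat > h.py <<'E'
import numpy as np, cv2
from scipy.spatial.transform import Rotation as R
from workcell import bot, read_camera, camera_info
def pose(name, st=None):
    c=camera_info(name)
    if name!="wrist": return c,np.array(c["eye"]),R.from_rotvec(c["orientation"]).as_matrix()
    st=st or bot.read_state(); T=c["T_tool_cam"]; Rt=R.from_rotvec(st["tcp_rot"]).as_matrix()
    return c,st["tool_pos"]+Rt@T[:3,3],Rt@T[:3,:3]
def ray(name,u,v,z,st=None):
    c,e,M=pose(name,st)
    d=np.array([(u-c["cx"])/c["fx"],(v-c["cy"])/c["fy"]]); s=d.copy()
    for _ in range(10): s=d/(1+c["k1"]*(s@s))
    w=M@np.array([s[0],s[1],1]); return e+w*(z-e[2])/w[2]
def proj(name,p,st=None):
    c,e,M=pose(name,st); q=M.T@(np.array(p)-e); s=q[:2]/q[2]; s=s*(1+c["k1"]*(s@s))
    return np.array([c["cx"]+c["fx"]*s[0],c["cy"]+c["fy"]*s[1]])
def blobs(mask,amin=10):
    n,l,s,c=cv2.connectedComponentsWithStats(mask.astype(np.uint8)); return [(s[i].tolist(),c[i].round(1).tolist()) for i in range(1,n) if s[i][4]>=amin]
E
python3 - <<'E'
from h import *
im=read_camera("top"); np.save("top0.npy",im)
c=im[125:265,150:490]; cv2.imwrite("pics/crop1.png",cv2.resize(c[:,:,::-1],None,fx=2.35,fy=2.35,interpolation=cv2.INTER_CUBIC))
for n,u,v,z in [("stir",367,154,.046),("ph",255,157,.032),("drop",181,170,.05),("flask",294,201,.126),("cruc",421,201,.039),("dish",468,173,.018),("amber",241,202,.112),("white",358,197,.088),("purp",268,241,.12)]:
    print(n,ray("top",u,v,z).round(3))
E
```

```text
stir [ 0.541 -0.108  0.046]
ph [0.543 0.198 0.032]
drop [0.509 0.394 0.05 ]
flask [0.411 0.087 0.126]
cruc [ 0.41  -0.249  0.039]
dish [ 0.486 -0.387  0.018]
amber [0.413 0.221 0.112]
white [ 0.42  -0.076  0.088]
purp [0.314 0.153 0.12 ]
```

View pics/crop1.png

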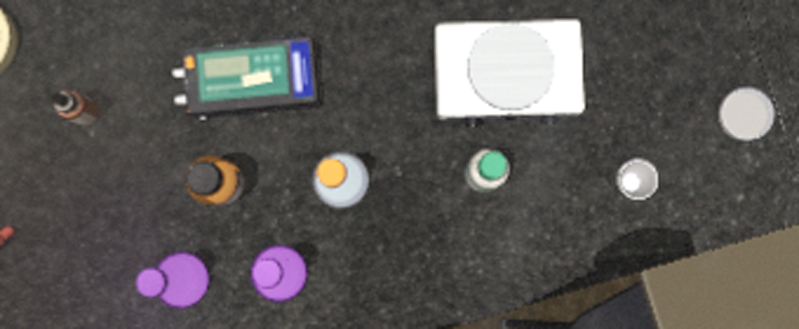

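The crop confirms the choices. The dropper is the small bottle with the teat at crop (75,105), and the amber bottle at (213,178) is larger with a screw cap. The flask is the one with the orange stopper at (332,173), and the other two are purple. The dish is at (747,113) and the open crucible at (638,178). Next come exact measurements.

```bash
python3 - <<'E'
from h import *
im=np.load("top0.npy"); hsv=cv2.cvtColor(im,cv2.COLOR_RGB2HSV); H,S,V=cv2.split(hsv)
def near(m,u,v,r=30):
    k=np.zeros_like(m); k[max(v-r,0):v+r,u-r:u+r]=m[max(v-r,0):v+r,u-r:u+r]; return max(blobs(k,3),key=lambda b:b[0][4])
def circ(m,u,v,z,tag,r=30):
    k=np.zeros(m.shape,np.uint8); k[v-r:v+r,u-r:u+r]=m[v-r:v+r,u-r:u+r]
    cs,_=cv2.findContours(k,0,1); c=max(cs,key=cv2.contourArea).reshape(-1,2)
    P=np.array([ray("top",a,b,z)[:2] for a,b in c]).astype(np.float32)
    o,rad=cv2.minEnclosingCircle(P); e=cv2.minAreaRect(P)
    print(tag,"circle",np.round(o,4),"dia",round(2*rad,4),"rect",np.round(e[0],4),np.round(e[1],4),round(e[2],1))
br=(V>130)
circ(br,468,173,.018,"dish"); circ(br&(S<60),421,201,.039,"cruc",15); circ(V>150,367,154,.046,"stirrer box",45)
circ((H>5)&(H<30)&(S>120)&(V>150),291,199,.126,"stopper",12)
dk=(cv2.cvtColor(cv2.cvtColor(im,cv2.COLOR_RGB2LAB),cv2.COLOR_LAB2RGB) is not None)
circ(((H>70)&(H<100)&(S>80)),258,156,.032,"ph green",32)
circ((H>105)&(H<130)&(S>120)&(V>90),276,155,.032,"ph blue",20)
circ((H<20)&(S>80)&(V>40),184,172,.05,"dropper brown",15)
for n,p in [("ph_corner",0)]:
    for a in(-5,0,5): pass
w=im[140:180,215:295]; cv2.imwrite("pics/ph.png",cv2.resize(w[:,:,::-1],None,fx=8,fy=8,interpolation=cv2.INTER_CUBIC))
d=im[155:185,165:205]; cv2.imwrite("pics/dr.png",cv2.resize(d[:,:,::-1],None,fx=10,fy=10,interpolation=cv2.INTER_CUBIC))
E
```

```text
dish circle [ 0.4848 -0.3856] dia 0.0648 rect [ 0.485  -0.3853] [0.0596 0.0636] 42.9
cruc circle [ 0.4107 -0.2488] dia 0.0479 rect [ 0.4112 -0.2493] [0.043  0.0461] 87.3
stirrer box circle [ 0.5419 -0.1058] dia 0.1953 rect [ 0.5419 -0.106 ] [0.169  0.1103] 90.0
stopper circle [0.4196 0.095 ] dia 0.0295 rect [0.4188 0.0952] [0.0274 0.0249] 88.5
ph green circle [0.5462 0.2031] dia 0.1143 rect [0.5471 0.2031] [0.0572 0.1026] 4.0
ph blue circle [0.5493 0.1366] dia 0.0657 rect [0.5492 0.134 ] [0.0643 0.0203] 2.1
dropper brown circle [0.5066 0.39  ] dia 0.0463 rect [0.5052 0.3892] [0.0393 0.033 ] 57.7
```

View pics/ph.png

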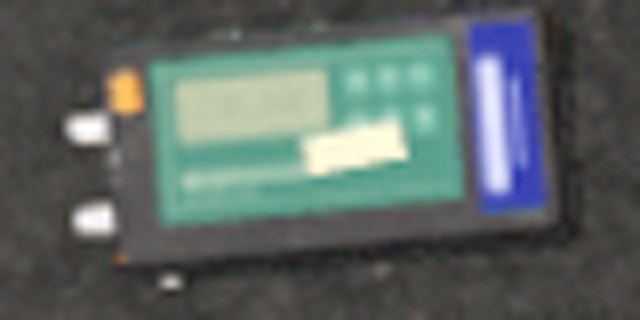

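The pH meter crop shows its body from about (105,58) to (556,218), with connectors at the left from x=65. Including those, it spans roughly 170 mm and its centre is at crop (310,137). That gives about (0.543, 0.2015), 307 mm from the stirrer and in line with it, so the dish goes at about (0.542, 0.048).

```bash
cat >> h.py <<'E'
def go(x,y,z,yaw=0.,st=None):
    "row numbers from the present pose to a tool-down pose"
    st=st or bot.read_state(); Rt=R.from_rotvec(st["tcp_rot"])
    d=Rt.inv().apply(np.array([x,y,z])-st["tool_pos"])/.5
    G=R.from_euler("z",yaw)*R.from_rotvec([np.pi,0,0]); r=(Rt.inv()*G).as_rotvec()
    print("t",round(st["time"],2),"pos",st["tool_pos"].round(4),"tilt",r[:2].round(3),"-> x %.4f y %.4f z %.4f roll %.4f"%(*d,r[2]/np.pi))
E
python3 -c "
from h import *
print(ray('top',253.75,157.1,.032)); go(.485,-.3855,.16)"
```

```text
[0.54306632 0.20100972 0.032     ]
t 0.15 pos [ 0.1569 -0.6559  0.2027] tilt [-0.002  0.   ] -> x 0.7640 y -0.3731 z 0.0861 roll 0.0747
```

servo_tool([
  {"hand": -1, "x": 0.764, "y": -0.373, "z": 0.086, "roll": 0.0747},
  {"hand": -1, "x": 0.764, "y": -0.373, "z": 0.086, "roll": 0.0747},
  {"hand": -1, "x": 0.764, "y": -0.373, "z": 0.086, "roll": 0.0747},
  {"hand": -1, "x": 0.764, "y": -0.373, "z": 0.086, "roll": 0.0747},
  {"hand": -1, "x": 0.764, "y": -0.373, "z": 0.086, "roll": 0.0747},
  {"hand": -1, "x": 0.764, "y": -0.373, "z": 0.086, "roll": 0.0747},
  {"hand": -1, "x": 0.764, "y": -0.373, "z": 0.086, "roll": 0.0747},
  {"hand": -1, "x": 0.764, "y": -0.373, "z": 0.086, "roll": 0.0747},
  {"hand": -1, "x": 0.764, "y": -0.373, "z": 0.086, "roll": 0.0747},
  {"hand": -1, "x": 0.764, "y": -0.373, "z": 0.086, "roll": 0.0747},
], grip_force=30)

```text
time: 0.98
tool_pos: [0.4781, -0.3912, 0.1615]
tcp_rot: [-3.141, -0.0, 0.0]
wrist_force: [0.7, -1.5, -0.4]
width: 1.004
grip_force: 0.0
```

servo_tool([
  {"hand": -1, "x": 0.0, "y": 0.0, "z": 0, "roll": 0},
  {"hand": -1, "x": 0.0, "y": 0.0, "z": 0, "roll": 0},
  {"hand": -1, "x": 0.0, "y": 0.0, "z": 0, "roll": 0},
])

```text
time: 1.23
tool_pos: [0.4768, -0.3928, 0.1615]
tcp_rot: [3.142, 0.002, -0.002]
wrist_force: [-0.4, -0.1, -0.3]
width: 1.001
grip_force: 0.0
```

```bash
cat >> h.py <<'E'
def shot(name): 
    st=bot.read_state(); im=read_camera("wrist"); np.save(name+".npy",im)
    cv2.imwrite(f"pics/{name}.png",im[:,:,::-1]); return st,im
E
python3 - <<'E'
from h import *
st,im=shot("w1"); go(.485,-.3855,.16,st=st); print(proj("wrist",[.485,-.3855,.018],st))
E
```

```text
t 1.23 pos [ 0.4768 -0.3928  0.1615] tilt [0.    0.001] -> x 0.0165 y -0.0145 z 0.0030 roll 0.0004
[308.87847799 173.53037397]
```

View pics/w1.png

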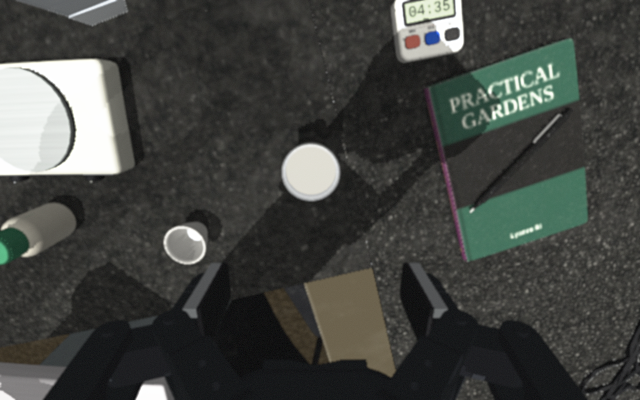

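The wrist picture shows the dish at (311,172), where (309,173.5) was predicted. The crucible is at (186,244) and the stirrer at the left edge. I'll refine all three from this picture.

```bash
cat >> h.py <<'E'
def circ(name,m,u,v,z,r,st=None):
    k=np.zeros(m.shape,np.uint8); a,b=max(v-r,0),max(u-r,0); k[a:v+r,b:u+r]=m[a:v+r,b:u+r]
    cs,_=cv2.findContours(k,0,1); c=max(cs,key=cv2.contourArea).reshape(-1,2)
    P=np.array([ray(name,*q,z,st)[:2] for q in c]).astype(np.float32)
    h=P[cv2.convexHull(P,returnPoints=False).ravel()]; e=cv2.minAreaRect(P); f=cv2.fitEllipse(h)
    return np.round(e[0],4),np.round(e[1],4),round(e[2],1),"ell",np.round(f[0],4),np.round(f[1],4)
E
python3 - <<'E'
from h import *
im=np.load("w1.npy"); st=bot.read_state(); V=im.max(2); S=V.astype(int)-im.min(2)
print("dish",circ("wrist",V>150,311,172,.016,45,st))
print("cruc",circ("wrist",(V>120)&(S<40),186,244,.039,28,st))
for v in(90,110,130): 
    r=V[v,:200]; print("stir right edge",ray("wrist",np.where(r>150)[0].max(),v,.046,st))
for u in(20,60,100):
    c=np.where(V[:200,u]>150)[0]; print(ray("wrist",u,c.min(),.046,st),ray("wrist",u,c.max(),.046,st))
go(.485,-.3855,-.002)
E
```

```text
dish (array([ 0.4854, -0.3874]), array([0.06  , 0.0601]), 0.0, 'ell', array([ 0.4854, -0.3877]), array([0.0608, 0.0609]))
cruc (array([ 0.4105, -0.2509]), array([0.0467, 0.046 ]), 36.8, 'ell', array([ 0.4103, -0.2505]), array([0.0464, 0.0474]))
stir right edge [ 0.57006789 -0.20127964  0.046     ]
stir right edge [ 0.55238443 -0.20157861  0.046     ]
stir right edge [ 0.53409672 -0.20178563  0.046     ]
[ 0.59647975 -0.12304455  0.046     ] [ 0.49237844 -0.09184978  0.046     ]
[ 0.59707825 -0.1634864   0.046     ] [ 0.4919201 -0.1365065  0.046    ]
[ 0.64083345 -0.21002784  0.046     ] [ 0.49257856 -0.17947722  0.046     ]
t 1.28 pos [ 0.4763 -0.3935  0.1617] tilt [0.    0.001] -> x 0.0177 y -0.0160 z 0.3274 roll -0.0001
```

servo_tool([
  {"hand": -1, "x": 0.018, "y": -0.012, "z": 0.08, "roll": 0},
  {"hand": -1, "x": 0.018, "y": -0.012, "z": 0.16, "roll": 0},
  {"hand": -1, "x": 0.018, "y": -0.012, "z": 0.23, "roll": 0},
  {"hand": -1, "x": 0.018, "y": -0.012, "z": 0.29, "roll": 0},
  {"hand": -1, "x": 0.018, "y": -0.012, "z": 0.327, "roll": 0},
  {"hand": -1, "x": 0.018, "y": -0.012, "z": 0.327, "roll": 0},
  {"hand": -1, "x": 0.018, "y": -0.012, "z": 0.327, "roll": 0},
  {"hand": 1, "x": 0.018, "y": -0.012, "z": 0.327, "roll": 0},
  {"hand": 1, "x": 0.018, "y": -0.012, "z": 0.327, "roll": 0},
  {"hand": 1, "x": 0.018, "y": -0.012, "z": 0.327, "roll": 0},
], grip_force=30)

```text
time: 2.12
tool_pos: [0.4874, -0.3886, 0.0009]
tcp_rot: [3.139, -0.001, 0.005]
wrist_force: [0.4, -0.4, 0.1]
width: 0.604
grip_force: 0.0
```

servo_tool([
  {"hand": 1, "x": 0, "y": 0, "z": 0, "roll": 0},
  {"hand": 1, "x": 0, "y": 0, "z": 0, "roll": 0},
  {"hand": 1, "x": 0, "y": 0, "z": 0, "roll": 0},
])

```text
time: 2.37
tool_pos: [0.4864, -0.3871, -0.0009]
tcp_rot: [3.141, 0.0, 0.001]
wrist_force: [0.0, -0.0, -0.4]
width: 0.144
grip_force: 0.0
```

servo_tool([
  {"hand": -1, "x": 0, "y": 0, "z": -0.04, "roll": 0},
  {"hand": -1, "x": 0, "y": 0, "z": -0.1, "roll": 0},
  {"hand": -1, "x": 0, "y": 0, "z": -0.16, "roll": 0},
  {"hand": -1, "x": 0, "y": 0, "z": -0.16, "roll": 0},
  {"hand": -1, "x": 0, "y": 0, "z": -0.16, "roll": 0},
  {"hand": -1, "x": 0, "y": 0, "z": -0.16, "roll": 0},
])

```text
time: 2.87
tool_pos: [0.4859, -0.3866, 0.0783]
tcp_rot: [-3.142, -0.0, 0.0]
wrist_force: [0.3, 0.6, -0.3]
width: 0.975
grip_force: 0.0
```

```bash
python3 - <<'E'
from h import *
st,im=shot("w2"); print(st["tool_pos"],st["width"])
V=im.max(2)
for v in range(100,260,20): 
    r=np.where(V[v,200:440]>150)[0]; print(v,r.min()+200 if len(r) else 0,r.max()+200 if len(r) else 0)
E
```

```text
[ 0.48590816 -0.38664893  0.07827396] 0.9750176006971152
100 0 0
120 0 0
140 0 0
160 0 0
180 291 342
200 280 353
220 282 351
240 306 328
```

View pics/w2.png

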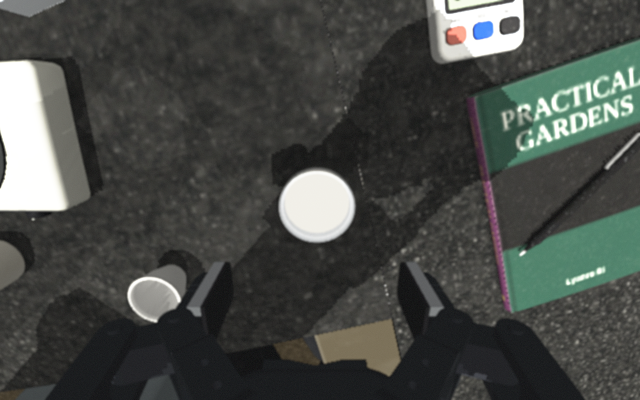

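The dish is at (317,205), unmoved, and the fingers closed without touching it. I'll check its position again and compare where the finger tips appear with the model.

```bash
python3 - <<'E'
from h import *
im=np.load("w2.npy"); st=bot.read_state(); V=im.max(2)
for z in(.016,.0): print("dish",z,circ("wrist",V>150,317,205,z,50,st))
p=st["tool_pos"]; print(p)
for b in(0,.013): print(b,proj("wrist",p+[0,.042,b],st),proj("wrist",p+[0,-.042,b],st),proj("wrist",p+[0,0,b],st))
c,e,M=pose("wrist",st); print(e)
E
```

```text
dish 0.016 (array([ 0.485 , -0.3864]), array([0.0612, 0.061 ]), 45.0, 'ell', array([ 0.4853, -0.3864]), array([0.0611, 0.062 ]))
dish 0.0 (array([ 0.4792, -0.3865]), array([0.0654, 0.0653]), 45.0, 'ell', array([ 0.4795, -0.3865]), array([0.0654, 0.0663]))
[ 0.48524223 -0.38613315  0.07722304]
0 [249.04501268 240.68088917] [383.84097547 240.84052008] [316.44348505 240.85630206]
0.013 [244.48547548 250.59284764] [388.58033595 250.7638504 ] [316.53436782 250.81668906]
[ 0.56911736 -0.38521494  0.2471058 ]
```

servo_tool([
  {"hand": 1, "x": 0, "y": 0, "z": 0, "roll": 0},
  {"hand": 1, "x": 0, "y": 0, "z": 0, "roll": 0},
  {"hand": 1, "x": 0, "y": 0, "z": 0, "roll": 0},
  {"hand": 1, "x": 0, "y": 0, "z": 0, "roll": 0},
  {"hand": 1, "x": 0, "y": 0, "z": 0, "roll": 0},
  {"hand": 1, "x": 0, "y": 0, "z": 0, "roll": 0},
  {"hand": 1, "x": 0, "y": 0, "z": 0, "roll": 0},
])

```text
time: 3.5
tool_pos: [0.486, -0.3869, 0.0783]
tcp_rot: [-3.142, -0.0, 0.0]
wrist_force: [-0.3, 0.1, 0.1]
width: 0.004
grip_force: 0.0
```

```bash
python3 - <<'E'
from h import *
st,im=shot("w3"); p=st["tool_pos"];print(p,st["width"])
for b in(0,.013,.03): print(b,proj("wrist",p+[0,0,b],st))
cv2.imwrite("pics/w3c.png",cv2.resize(im[150:400,200:440,::-1],None,fx=2.2,fy=2.2))
E
```

```text
[ 0.48604162 -0.38693215  0.07828751] 0.0043102262499150916
0 [316.44350382 240.85448398]
0.013 [316.56201717 250.78481147]
0.03 [316.74387298 266.04501648]
```

View pics/w3c.png

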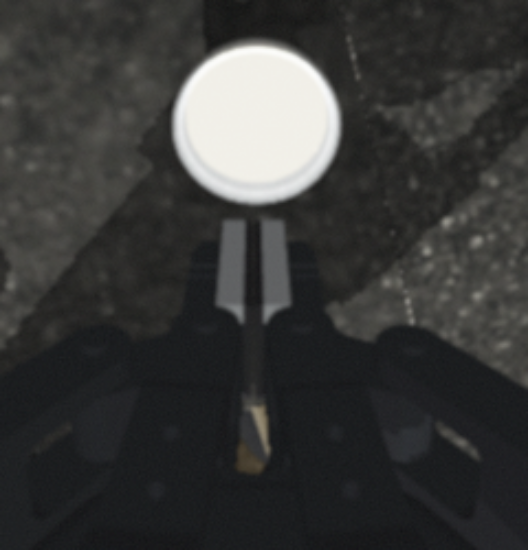

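The visible pad tips sit roughly 22–27 mm behind the nominal TCP, both shut (row 249) and open (spacing 166 px). This fits the fingers having closed above the 18 mm dish, so I'll go about 22 mm lower while watching the force.

servo_tool([
  {"hand": -1, "x": 0, "y": 0, "z": 0, "roll": 0},
  {"hand": -1, "x": 0, "y": 0, "z": 0, "roll": 0},
  {"hand": -1, "x": 0, "y": 0, "z": 0, "roll": 0},
  {"hand": -1, "x": 0, "y": 0, "z": 0, "roll": 0},
  {"hand": -1, "x": 0, "y": 0, "z": 0.05, "roll": 0},
  {"hand": -1, "x": 0, "y": 0, "z": 0.1, "roll": 0},
  {"hand": -1, "x": 0, "y": 0, "z": 0.14, "roll": 0},
  {"hand": -1, "x": 0, "y": 0, "z": 0.17, "roll": 0},
  {"hand": -1, "x": 0, "y": 0, "z": 0.19, "roll": 0},
  {"hand": -1, "x": 0, "y": 0, "z": 0.19, "roll": 0},
])

```text
time: 4.38
tool_pos: [0.4842, -0.3854, -0.0194]
tcp_rot: [-3.138, -0.0, 0.006]
wrist_force: [-1.8, 0.4, -0.3]
width: 1.003
grip_force: 0.0
```

servo_tool([
  {"hand": -1, "x": 0, "y": 0, "z": 0.008, "roll": 0},
  {"hand": -1, "x": 0, "y": 0, "z": 0.014, "roll": 0},
  {"hand": -1, "x": 0, "y": 0, "z": 0.014, "roll": 0},
])

```text
time: 4.63
tool_pos: [0.4865, -0.3874, -0.0231]
tcp_rot: [3.141, 0.0, 0.001]
wrist_force: [0.2, -0.3, 0.2]
width: 0.997
grip_force: 0.0
```

No contact yet at TCP z = −0.023, so the offset is real. Closing now.

servo_tool([
  {"hand": 1, "x": 0, "y": 0, "z": 0, "roll": 0},
  {"hand": 1, "x": 0, "y": 0, "z": 0, "roll": 0},
  {"hand": 1, "x": 0, "y": 0, "z": 0, "roll": 0},
  {"hand": 1, "x": 0, "y": 0, "z": 0, "roll": 0},
  {"hand": 1, "x": 0, "y": 0, "z": 0, "roll": 0},
  {"hand": 1, "x": 0, "y": 0, "z": 0, "roll": 0},
])

```text
time: 5.13
tool_pos: [0.4868, -0.3876, -0.0224]
tcp_rot: [3.14, 0.0, 0.002]
wrist_force: [-1.3, 0.0, 5.4]
width: 0.713
grip_force: 32.7
```

servo_tool([
  {"hand": 1, "x": 0, "y": 0, "z": -0.06, "roll": 0},
  {"hand": 1, "x": 0, "y": 0, "z": -0.13, "roll": 0},
  {"hand": 1, "x": 0, "y": 0, "z": -0.2, "roll": 0},
  {"hand": 1, "x": 0.012, "y": -0.08, "z": -0.22, "roll": 0},
  {"hand": 1, "x": 0.022, "y": -0.16, "z": -0.22, "roll": 0},
  {"hand": 1, "x": 0.033, "y": -0.24, "z": -0.22, "roll": 0},
  {"hand": 1, "x": 0.044, "y": -0.32, "z": -0.22, "roll": 0},
  {"hand": 1, "x": 0.055, "y": -0.4, "z": -0.22, "roll": 0},
  {"hand": 1, "x": 0.066, "y": -0.48, "z": -0.22, "roll": 0},
  {"hand": 1, "x": 0.077, "y": -0.56, "z": -0.22, "roll": 0},
], grip_force=35)

```text
time: 5.97
tool_pos: [0.5242, -0.1051, 0.0864]
tcp_rot: [3.142, -0.0, 0.001]
wrist_force: [-0.3, 0.6, -0.3]
width: 0.706
grip_force: 38.3
```

```bash
python3 -c "
from h import *
go(.5435,.048,.08); print(bot.read_state()['width'])"
```

```text
t 5.97 pos [ 0.5242 -0.1051  0.0864] tilt [ 0. -0.] -> x 0.0385 y -0.3062 z 0.0127 roll -0.0001
0.7059254245251139
```

servo_tool([
  {"hand": 1, "x": 0.01, "y": -0.08, "z": 0, "roll": 0},
  {"hand": 1, "x": 0.02, "y": -0.16, "z": 0, "roll": 0},
  {"hand": 1, "x": 0.03, "y": -0.24, "z": 0, "roll": 0},
  {"hand": 1, "x": 0.037, "y": -0.29, "z": 0, "roll": 0},
  {"hand": 1, "x": 0.037, "y": -0.31, "z": 0, "roll": 0},
  {"hand": 1, "x": 0.037, "y": -0.31, "z": 0, "roll": 0},
  {"hand": 1, "x": 0.037, "y": -0.31, "z": 0, "roll": 0},
  {"hand": 1, "x": 0.037, "y": -0.31, "z": 0, "roll": 0},
])

```text
time: 6.63
tool_pos: [0.5427, 0.0468, 0.0861]
tcp_rot: [3.141, -0.001, -0.001]
wrist_force: [-0.4, 0.1, -1.1]
width: 0.705
grip_force: 38.3
```

```bash
python3 - <<'E'
from h import *
for i in range(3):
    st,im=shot("w4"); print(st["tool_pos"].round(4),st["tcp_rot"].round(4))
top=read_camera("top"); np.save("top1.npy",top)
E
```

```text
[0.5427 0.0468 0.0861] [ 3.1409e+00 -9.0000e-04 -8.0000e-04]
[0.5427 0.0465 0.0862] [ 3.141e+00 -2.100e-03 -6.000e-04]
[0.5428 0.0465 0.0862] [ 3.1412e+00 -2.8000e-03 -4.0000e-04]
```

View pics/w4.png

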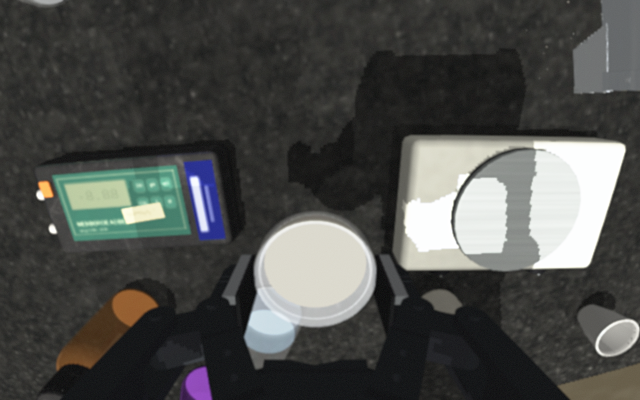

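The wrist picture shows the dish held at (316,270), the pH meter face from (50,165) to (228,240) and the stirrer plate centred near (517,208). I'll measure both fixtures here.

```bash
python3 - <<'E'
from h import *
im=np.load("w4.npy"); st=bot.read_state()
r=lambda u,v,z: ray("wrist",u,v,z,st)[:2].round(4)
hsv=cv2.cvtColor(im,cv2.COLOR_RGB2HSV); H,S,V=cv2.split(hsv)
print("green",circ("wrist",(H>65)&(H<100)&(S>80)&(V>50),122,200,.032,75,st))
print("blue",circ("wrist",(H>105)&(H<130)&(S>130)&(V>60),205,198,.032,50,st))
print("box",circ("wrist",V>100,515,205,.046,118,st))
for p in [(517,208),(453,215),(580,195),(405,136),(625,142),(393,268),(592,270)]: print("stir",p,r(*p,.046))
for p in [(38,195),(52,230),(50,165),(215,152),(230,241),(65,250)]: print("ph",p,r(*p,.03))
print("dish",circ("wrist",(V>175)&(S<50),316,265,st["tool_pos"][2]+.0224+.018,58,st))
im2=np.load("top1.npy");V2=im2.max(2)
print("topbox",circ("top",V2>150,367,154,.046,45))
k=np.load("top0.npy"); h=cv2.cvtColor(k,cv2.COLOR_RGB2HSV)
cv2.imwrite("pics/phw.png",cv2.resize(im[130:270,20:250,::-1],None,fx=3.4,fy=3.4,interpolation=cv2.INTER_CUBIC))
E
```

```text
green (array([0.5477, 0.2029]), array([0.0579, 0.1036]), 3.9, 'ell', array([0.5476, 0.2035]), array([0.0813, 0.1257]))
blue (array([0.5504, 0.1344]), array([0.0652, 0.0218]), 3.9, 'ell', array([0.5498, 0.134 ]), array([0.0263, 0.0875]))
box (array([ 0.5494, -0.0983]), array([0.1076, 0.167 ]), 0.2, 'ell', array([ 0.5492, -0.0965]), array([0.1448, 0.2042]))
stir (517, 208) [ 0.5496 -0.1055]
stir (453, 215) [ 0.5441 -0.0565]
stir (580, 195) [ 0.56   -0.1541]
stir (405, 136) [ 0.6025 -0.0144]
stir (625, 142) [ 0.6007 -0.179 ]
stir (393, 268) [ 0.4988 -0.0148]
stir (592, 270) [ 0.4939 -0.1856]
ph (38, 195) [0.5557 0.2751]
ph (52, 230) [0.5243 0.2718]
ph (50, 165) [0.5805 0.257 ]
ph (215, 152) [0.5891 0.1227]
ph (230, 241) [0.515  0.1182]
ph (65, 250) [0.5054 0.2653]
dish (array([0.544 , 0.0482]), array([0.0592, 0.0579]), 89.9, 'ell', array([0.5399, 0.051 ]), array([0.0606, 0.07  ]))
topbox (array([ 0.5439, -0.0956]), array([0.1915, 0.1098]), 88.5, 'ell', array([ 0.5391, -0.1056]), array([0.1402, 0.2174]))
```

View pics/phw.png

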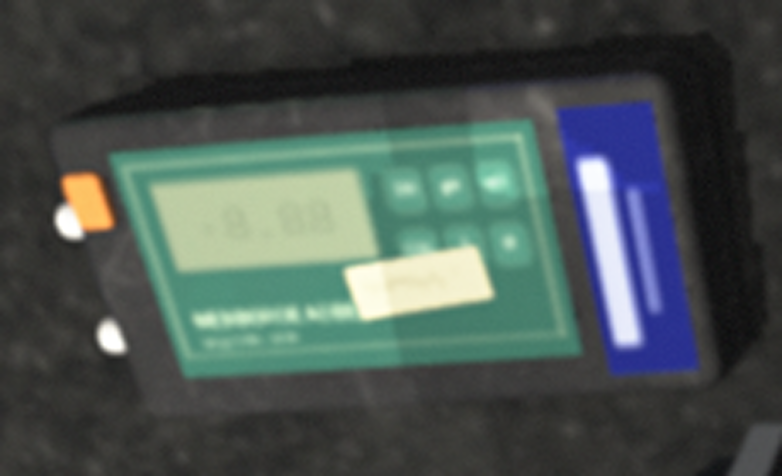

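servo_tool([
  {"hand": 1, "x": 0, "y": -0.004, "z": 0.06, "roll": 0},
  {"hand": 1, "x": 0, "y": -0.004, "z": 0.12, "roll": 0},
  {"hand": 1, "x": 0, "y": -0.004, "z": 0.17, "roll": 0},
  {"hand": 1, "x": 0, "y": -0.004, "z": 0.2, "roll": 0},
  {"hand": 1, "x": 0, "y": -0.004, "z": 0.213, "roll": 0},
  {"hand": 1, "x": 0, "y": -0.004, "z": 0.217, "roll": 0},
  {"hand": 1, "x": 0, "y": -0.004, "z": 0.217, "roll": 0},
  {"hand": 1, "x": 0, "y": -0.004, "z": 0.217, "roll": 0},
])

```text
time: 7.5
tool_pos: [0.544, 0.0498, -0.0213]
tcp_rot: [-3.141, 0.001, -0.003]
wrist_force: [0.3, 0.1, -0.1]
width: 0.707
grip_force: 42.8
```

servo_tool([
  {"hand": -0.7, "x": 0, "y": 0, "z": 0, "roll": 0},
  {"hand": -0.7, "x": 0, "y": 0, "z": 0, "roll": 0},
  {"hand": -0.7, "x": 0, "y": 0, "z": 0, "roll": 0},
  {"hand": -0.7, "x": 0, "y": 0, "z": -0.03, "roll": 0},
  {"hand": -0.7, "x": 0, "y": 0, "z": -0.1, "roll": 0},
  {"hand": -0.7, "x": 0, "y": 0, "z": -0.18, "roll": 0},
  {"hand": -0.7, "x": 0, "y": 0, "z": -0.26, "roll": 0},
  {"hand": -0.7, "x": 0, "y": 0, "z": -0.3, "roll": 0},
  {"hand": -0.7, "x": 0, "y": 0, "z": -0.3, "roll": 0},
  {"hand": -0.7, "x": 0, "y": 0, "z": -0.3, "roll": 0},
])

```text
time: 8.33
tool_pos: [0.5447, 0.0502, 0.1304]
tcp_rot: [-3.141, -0.0, -0.008]
wrist_force: [-0.8, -0.2, -1.0]
width: 0.852
grip_force: 0.0
```

```bash
python3 - <<'E'
from h import *
st,im=shot("w5"); V=im.max(2); hsv=cv2.cvtColor(im,cv2.COLOR_RGB2HSV); H,S,V=cv2.split(hsv)
print(proj("wrist",[.542,.049,.018],st))
print("dish",circ("wrist",(V>135)&(S<70),315,190,.016,42,st))
t=read_camera("top"); np.save("top2.npy",t); print(proj("top",[.542,.049,.018]))
go(.4107,-.2497,.15,st=st)
E
```

```text
[317.07710446 192.66824493]
dish (array([0.5431, 0.051 ]), array([0.0613, 0.061 ]), 0.0, 'ell', array([0.5427, 0.051 ]), array([0.0613, 0.0622]))
[309.30805564 157.02671427]
t 8.33 pos [0.5447 0.0502 0.1304] tilt [-0.    -0.005] -> x -0.2679 y 0.5998 z -0.0408 roll 0.0001
```

View pics/w5.png

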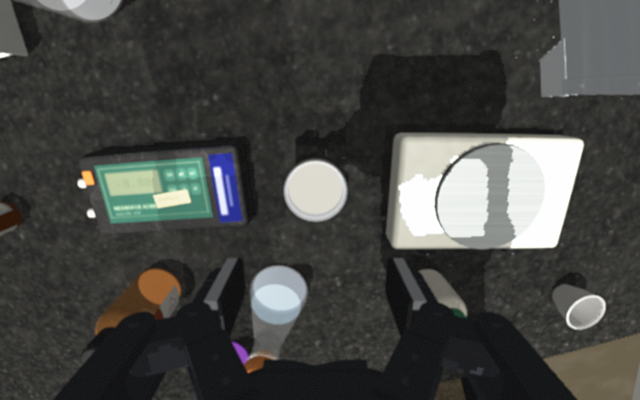

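The dish is at (316,190), measured (0.543, 0.051) against a target of about (0.542, 0.049), which is good. Now the crucible.

servo_tool([
  {"hand": -1, "x": -0.033, "y": 0.073, "z": 0, "roll": 0},
  {"hand": -1, "x": -0.066, "y": 0.147, "z": 0, "roll": 0},
  {"hand": -1, "x": -0.1, "y": 0.22, "z": 0, "roll": 0},
  {"hand": -1, "x": -0.133, "y": 0.295, "z": 0, "roll": 0},
  {"hand": -1, "x": -0.167, "y": 0.37, "z": 0, "roll": 0},
  {"hand": -1, "x": -0.2, "y": 0.443, "z": 0, "roll": 0},
  {"hand": -1, "x": -0.233, "y": 0.517, "z": 0, "roll": 0},
  {"hand": -1, "x": -0.26, "y": 0.575, "z": 0, "roll": 0},
  {"hand": -1, "x": -0.268, "y": 0.6, "z": 0, "roll": 0},
  {"hand": -1, "x": -0.268, "y": 0.6, "z": 0, "roll": 0},
])

```text
time: 9.27
tool_pos: [0.4064, -0.2516, 0.1256]
tcp_rot: [-3.14, 0.006, 0.006]
wrist_force: [0.3, -0.1, -0.1]
width: 0.999
grip_force: 0.0
```

```bash
python3 - <<'E'
from h import *
st,im=shot("w6"); V=im.max(2).astype(int); S=V-im.min(2); print(st["tool_pos"].round(4),st["tcp_rot"].round(3))
p=proj("wrist",[.4105,-.25,.039],st); print(p); u,v=p.astype(int)
print(circ("wrist",((V>110)&(S<40)),u,v,.039,38,st))
go(.4105,-.25,-.007,st=st)
a=np.load("w5.npy")
E
```

```text
[ 0.4064 -0.2516  0.1256] [-3.14   0.006  0.006]
[314.20494246 192.95308398]
(array([ 0.4105, -0.2496]), array([0.0449, 0.0444]), 44.6, 'ell', array([ 0.4105, -0.2494]), array([0.045 , 0.0457]))
t 9.27 pos [ 0.4064 -0.2516  0.1256] tilt [-0.001  0.004] -> x 0.0092 y -0.0029 z 0.2651 roll -0.0013
```

servo_tool([
  {"hand": -1, "x": 0.004, "y": -0.003, "z": 0.06, "roll": 0},
  {"hand": -1, "x": 0.004, "y": -0.003, "z": 0.13, "roll": 0},
  {"hand": -1, "x": 0.004, "y": -0.003, "z": 0.19, "roll": 0},
  {"hand": -1, "x": 0.004, "y": -0.003, "z": 0.24, "roll": 0},
  {"hand": -1, "x": 0.004, "y": -0.003, "z": 0.268, "roll": 0},
  {"hand": -1, "x": 0.004, "y": -0.003, "z": 0.268, "roll": 0},
  {"hand": -1, "x": 0.004, "y": -0.003, "z": 0.268, "roll": 0},
  {"hand": -1, "x": 0.004, "y": -0.003, "z": 0.268, "roll": 0},
])

```text
time: 9.98
tool_pos: [0.4116, -0.2479, -0.0058]
tcp_rot: [-3.142, -0.002, -0.0]
wrist_force: [1.1, 0.2, 0.2]
width: 1.0
grip_force: 0.0
```

```bash
python3 -c "
from h import *
go(.4105,-.2497,-.007)"
```

```text
t 9.98 pos [ 0.4116 -0.2479 -0.0058] tilt [-0. -0.] -> x -0.0023 y 0.0035 z 0.0024 roll 0.0004
```

servo_tool([
  {"hand": -1, "x": -0.002, "y": 0.003, "z": 0, "roll": 0},
  {"hand": 1, "x": -0.002, "y": 0.003, "z": 0, "roll": 0},
  {"hand": 1, "x": -0.002, "y": 0.003, "z": 0, "roll": 0},
  {"hand": 1, "x": -0.002, "y": 0.003, "z": 0, "roll": 0},
  {"hand": 1, "x": -0.002, "y": 0.003, "z": 0, "roll": 0},
  {"hand": 1, "x": -0.002, "y": 0.003, "z": 0, "roll": 0},
  {"hand": 1, "x": -0.002, "y": 0.003, "z": 0, "roll": 0},
  {"hand": 1, "x": -0.002, "y": 0.003, "z": 0, "roll": 0},
], grip_force=25)

```text
time: 10.65
tool_pos: [0.4107, -0.2504, -0.0052]
tcp_rot: [3.141, -0.0, 0.002]
wrist_force: [-0.8, -0.0, 6.3]
width: 0.489
grip_force: 24.8
```

servo_tool([
  {"hand": 1, "x": 0, "y": 0, "z": -0.01, "roll": 0},
  {"hand": 1, "x": 0, "y": 0, "z": -0.04, "roll": 0},
  {"hand": 1, "x": 0, "y": 0, "z": -0.08, "roll": 0},
  {"hand": 1, "x": 0, "y": 0, "z": -0.14, "roll": 0},
  {"hand": 1, "x": 0, "y": 0, "z": -0.2, "roll": 0},
  {"hand": 1, "x": 0, "y": 0, "z": -0.26, "roll": 0},
  {"hand": 1, "x": 0, "y": 0, "z": -0.26, "roll": 0},
  {"hand": 1, "x": 0, "y": 0, "z": -0.26, "roll": 0},
])

```text
time: 11.32
tool_pos: [0.4116, -0.2511, 0.1263]
tcp_rot: [3.139, 0.0, 0.007]
wrist_force: [-0.2, 0.1, -0.6]
width: 0.492
grip_force: 25.5
```

```bash
python3 -c "
from h import *
st,im=shot('w7'); go(.5425,.0505,.125,st=st); print(proj('wrist',st['tool_pos']+[0,0,.045],st))
cv2.imwrite('pics/w7c.png',im[180:400,150:490,::-1])"
```

```text
t 11.32 pos [ 0.4116 -0.2511  0.1263] tilt [ 0.003 -0.004] -> x 0.2619 y -0.6031 z 0.0020 roll 0.0000
[317.22363501 281.91009723]
```

View pics/w7c.png

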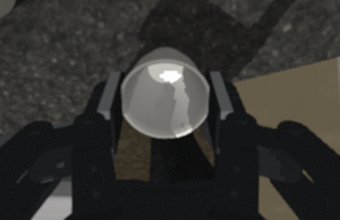

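servo_tool([
  {"hand": 1, "x": 0.033, "y": -0.073, "z": 0, "roll": 0},
  {"hand": 1, "x": 0.066, "y": -0.147, "z": 0, "roll": 0},
  {"hand": 1, "x": 0.1, "y": -0.22, "z": 0, "roll": 0},
  {"hand": 1, "x": 0.133, "y": -0.295, "z": 0, "roll": 0},
  {"hand": 1, "x": 0.167, "y": -0.37, "z": 0, "roll": 0},
  {"hand": 1, "x": 0.2, "y": -0.443, "z": 0, "roll": 0},
  {"hand": 1, "x": 0.233, "y": -0.517, "z": 0, "roll": 0},
  {"hand": 1, "x": 0.255, "y": -0.575, "z": 0, "roll": 0},
  {"hand": 1, "x": 0.263, "y": -0.603, "z": 0, "roll": 0},
  {"hand": 1, "x": 0.263, "y": -0.603, "z": 0, "roll": 0},
])

```text
time: 12.2
tool_pos: [0.5406, 0.0547, 0.1214]
tcp_rot: [-3.141, -0.006, 0.006]
wrist_force: [-0.1, -0.0, 0.3]
width: 0.487
grip_force: 25.6
```

servo_tool([
  {"hand": 1, "x": 0, "y": 0, "z": 0.04, "roll": 0},
  {"hand": 1, "x": 0, "y": 0, "z": 0.08, "roll": 0},
  {"hand": 1, "x": 0, "y": 0, "z": 0.12, "roll": 0},
  {"hand": 1, "x": 0, "y": 0, "z": 0.14, "roll": 0},
  {"hand": 1, "x": 0, "y": 0, "z": 0.14, "roll": 0},
  {"hand": 1, "x": 0, "y": 0, "z": 0.14, "roll": 0},
])

```text
time: 12.7
tool_pos: [0.54, 0.0509, 0.0526]
tcp_rot: [3.141, -0.001, -0.005]
wrist_force: [-0.1, 0.0, -0.2]
width: 0.494
grip_force: 25.6
```

```bash
python3 - <<'E'
from h import *
for i in range(4): st,im=shot("w8"); print(st["tool_pos"].round(4))
go(.5428,.0507,.018,st=st)
V=im.max(2); hsv=cv2.cvtColor(im,cv2.COLOR_RGB2HSV)
b=st["tool_pos"][2]+.0055
u,v=proj("wrist",st["tool_pos"]+[0,0,b+.039-st["tool_pos"][2]],st).astype(int); print(u,v,proj("wrist",[.543,.051,.018],st))
print("rim",circ("wrist",(V>120),u,v,b+.039,60,st))
E
```

```text
[0.54   0.0509 0.0526]
[0.5413 0.051  0.0539]
[0.5422 0.0512 0.0547]
[0.5426 0.0513 0.0551]
t 12.85 pos [0.5426 0.0513 0.0551] tilt [-0.    -0.002] -> x 0.0003 y 0.0012 z 0.0742 roll -0.0001
316 281 [316.61219098 218.03718919]
rim (array([0.5339, 0.054 ]), array([0.0427, 0.0633]), 80.0, 'ell', array([0.5343, 0.0585]), array([0.0469, 0.0672]))
```

servo_tool([
  {"hand": 1, "x": 0, "y": 0, "z": 0.04, "roll": 0},
  {"hand": 1, "x": 0, "y": 0, "z": 0.065, "roll": 0},
  {"hand": 1, "x": 0, "y": 0, "z": 0.078, "roll": 0},
  {"hand": 1, "x": 0, "y": 0, "z": 0.083, "roll": 0},
  {"hand": 1, "x": 0, "y": 0, "z": 0.083, "roll": 0},
  {"hand": 1, "x": 0, "y": 0, "z": 0.083, "roll": 0},
  {"hand": 1, "x": 0, "y": 0, "z": 0.083, "roll": 0},
])

```text
time: 13.48
tool_pos: [0.5418, 0.0516, 0.0126]
tcp_rot: [-3.142, -0.0, -0.001]
wrist_force: [0.6, -0.6, 0.4]
width: 0.493
grip_force: 25.7
```

servo_tool([
  {"hand": -0.15, "x": 0, "y": 0, "z": 0.001, "roll": 0},
  {"hand": -0.3, "x": 0, "y": 0, "z": 0.001, "roll": 0},
  {"hand": -0.8, "x": 0, "y": 0, "z": 0, "roll": 0},
  {"hand": -0.8, "x": 0, "y": 0, "z": 0, "roll": 0},
  {"hand": -0.8, "x": 0, "y": 0, "z": -0.03, "roll": 0},
  {"hand": -0.8, "x": 0, "y": 0, "z": -0.1, "roll": 0},
  {"hand": -0.8, "x": 0, "y": 0, "z": -0.18, "roll": 0},
  {"hand": -0.8, "x": 0, "y": 0, "z": -0.26, "roll": 0},
  {"hand": -0.8, "x": 0, "y": 0, "z": -0.3, "roll": 0},
  {"hand": -0.8, "x": 0, "y": 0, "z": -0.3, "roll": 0},
])

```text
time: 14.32
tool_pos: [0.5461, 0.0518, 0.1695]
tcp_rot: [-3.141, -0.0, -0.019]
wrist_force: [0.9, 0.4, 0.0]
width: 0.9
grip_force: 0.0
```

```bash
python3 - <<'E'
from h import *
for i in range(4): st,im=shot("w9")
V=im.max(2); print(st["tool_pos"].round(4)); u,v=proj("wrist",[.543,.051,.03],st).astype(int); print(u,v,proj("wrist",[.543,.051,.057],st))
w5=np.load("w5.npy")
h=cv2.cvtColor(im,cv2.COLOR_RGB2HSV)
print("all",circ("wrist",(V>135)&(h[:,:,1]<70),u,v,.016,50,st))
t=read_camera("top"); np.save("top3.npy",t); print(proj("top",[.542,.051,.018]),proj("top",[.542,.051,.057]))
a=cv2.resize(im[100:260,200:440,::-1],None,fx=2.4,fy=2.4,interpolation=cv2.INTER_CUBIC)
b=cv2.resize(t[130:185,165:335,::-1],(576,186),interpolation=cv2.INTER_CUBIC)
cv2.imwrite("pics/m9.png",np.vstack([a,b])); go(.506,.392,.2,st=st)
E
```

```text
[0.5409 0.0516 0.1618]
316 182 [316.46545677 189.57215297]
all (array([0.5387, 0.0512]), array([0.0703, 0.0605]), 0.0, 'ell', array([0.5388, 0.0514]), array([0.0613, 0.0713]))
[308.58807324 157.04563967] [308.11499073 154.2134486 ]
t 14.47 pos [0.5409 0.0516 0.1618] tilt [-0.     0.001] -> x -0.0698 y -0.6809 z -0.0763 roll 0.0001
```

View pics/m9.png

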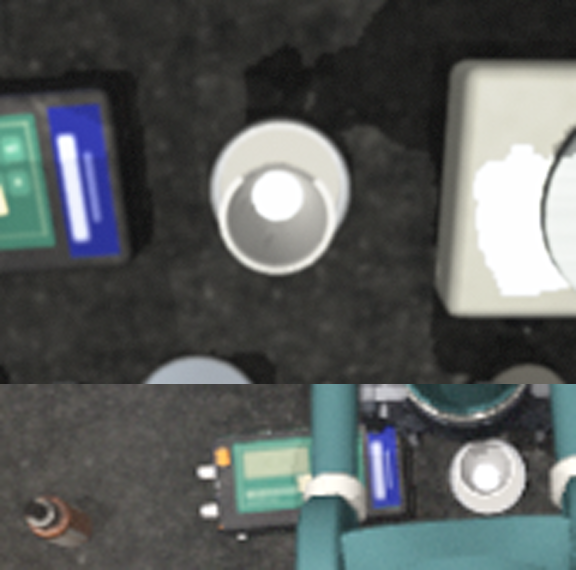

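The montage shows the crucible upright, its rim centred at crop (276.5,217), inside the dish outline centred at about (280,188). Both are where they were predicted, so it is centred to about 1 mm. Now the dropper.

servo_tool([
  {"hand": -1, "x": -0.008, "y": -0.08, "z": -0.01, "roll": 0},
  {"hand": -1, "x": -0.016, "y": -0.16, "z": -0.02, "roll": 0},
  {"hand": -1, "x": -0.024, "y": -0.24, "z": -0.03, "roll": 0},
  {"hand": -1, "x": -0.032, "y": -0.32, "z": -0.04, "roll": 0},
  {"hand": -1, "x": -0.04, "y": -0.4, "z": -0.05, "roll": 0},
  {"hand": -1, "x": -0.05, "y": -0.48, "z": -0.06, "roll": 0},
  {"hand": -1, "x": -0.06, "y": -0.56, "z": -0.07, "roll": 0},
  {"hand": -1, "x": -0.07, "y": -0.63, "z": -0.076, "roll": 0},
  {"hand": -1, "x": -0.07, "y": -0.68, "z": -0.076, "roll": 0},
  {"hand": -1, "x": -0.07, "y": -0.68, "z": -0.076, "roll": 0},
])

```text
time: 15.4
tool_pos: [0.5046, 0.396, 0.1979]
tcp_rot: [-3.141, -0.007, 0.004]
wrist_force: [0.9, -0.3, 0.2]
width: 1.003
grip_force: 0.0
```

servo_tool([
  {"hand": -1, "x": 0, "y": 0, "z": 0, "roll": 0},
  {"hand": -1, "x": 0, "y": 0, "z": 0, "roll": 0},
  {"hand": -1, "x": 0, "y": 0, "z": 0, "roll": 0},
])

```text
time: 15.65
tool_pos: [0.5061, 0.39, 0.1989]
tcp_rot: [3.14, -0.001, -0.003]
wrist_force: [-1.1, 0.1, 0.5]
width: 0.999
grip_force: 0.0
```

```bash
python3 - <<'E'
from h import *
st,im=shot("w10"); print(st["tool_pos"].round(4),st["tcp_rot"].round(3))
hsv=cv2.cvtColor(im,cv2.COLOR_RGB2HSV);H,S,V=cv2.split(hsv)
print(proj("wrist",[.507,.391,.0],st),proj("wrist",[.507,.391,.1],st),proj("wrist",[.507,.391,.07],st))
for s,c in blobs(((H<18)|(H>172))&(S>70)&(V>30),150): print(s,c)
t=np.load("top0.npy")
cv2.imwrite("pics/w10b.png",np.vstack([im[:,:,::-1]]))
E
```

```text
[0.5061 0.39   0.1989] [ 3.14e+00 -1.00e-03 -3.00e-03]
[314.43739305 168.62592093] [314.54894377 192.40378406] [314.50829497 183.74162551]
[151, 52, 47, 74, 644] [164.2, 88.0]
[423, 120, 12, 15, 156] [428.9, 126.9]
[293, 161, 32, 28, 392] [309.0, 171.0]
[412, 213, 68, 70, 2471] [440.6, 242.4]
[221, 259, 31, 61, 636] [233.9, 282.7]
[586, 265, 39, 33, 901] [603.8, 281.0]
```

View pics/w10b.png

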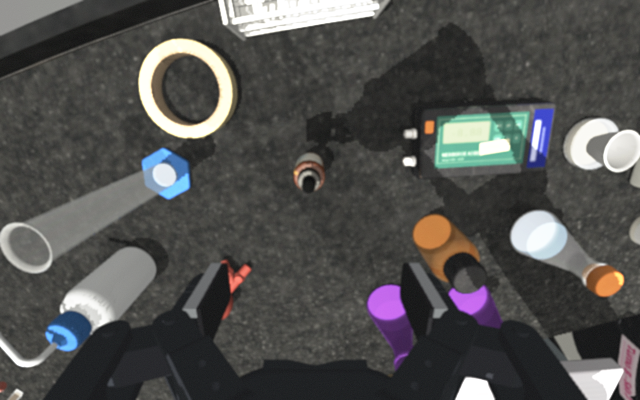

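The dropper stands at (309,172) with its teat tip at (308,187), a few mm from the first estimate. I'll triangulate it against the top view.

```bash
python3 - <<'E'
from h import *
st=bot.read_state()
print("wrist teat",ray("wrist",308.5,187,.1,st),"body shoulder",ray("wrist",309,176,.07,st))
t=np.load("top0.npy"); V=t.max(2)
print("top teat",ray("top",177.7,166.7,.1))
r=t[158:184,170:196].max(2); print(r[::2,::2])
im=np.load("w10.npy"); V=im.max(2); print(im[150:200:3,309].tolist())
go(.511,.396,.02)
E
```

```text
wrist teat [0.51242647 0.39664421 0.1       ] body shoulder [0.51538173 0.3966583  0.07      ]
top teat [0.50949825 0.38521352 0.1       ]
[[ 75  72  85  86  81  79  73  76  80  75  74  74  74]
 [ 67  76  84  83  76  69  78  73  74  74  72  76  74]
 [ 66  74  76  75  78  71  72  74  74  76  74  72  80]
 [ 65  70  65 137 110 112 105  74  68  56  63  67  73]
 [ 66  49  50  48  66  94  97  97  82  64  69  74  58]
 [ 69  65  58  42  59 150  65 115  72  75  65  69  60]
 [ 80  78 165 116 154  85  89 146  73  77  73  65  66]
 [ 80  81 132 123  75 113 151 102  77  75  72  67  69]
 [ 73  70  74 130 169 153 104  97 101  95  78  66  80]
 [ 75  73  74  69  82 110 124 120 108  98  85  77  70]
 [ 76  75  78  74  80  70  73  76  90  72  78  79  75]
 [ 67  72  71  68  76  71  73  68  75  90  84  80  76]
 [ 72  66  64  67  76  80  80  77  70  96  81  78  76]]
[[36, 36, 35], [113, 108, 99], [144, 140, 129], [130, 124, 113], [88, 55, 42], [195, 150, 131], [46, 36, 29], [140, 136, 126], [161, 158, 147], [16, 18, 17], [20, 18, 18], [31, 30, 30], [31, 32, 29], [31, 31, 30], [39, 39, 37], [64, 64, 60], [62, 63, 60]]
t 15.7 pos [0.5063 0.39   0.1994] tilt [0.001 0.001] -> x 0.0098 y -0.0126 z 0.3588 roll -0.0004
```

servo_tool([
  {"hand": -1, "x": 0.01, "y": -0.01, "z": 0.04, "roll": 0},
  {"hand": -1, "x": 0.01, "y": -0.01, "z": 0.11, "roll": 0},
  {"hand": -1, "x": 0.01, "y": -0.01, "z": 0.18, "roll": 0},
  {"hand": -1, "x": 0.01, "y": -0.01, "z": 0.25, "roll": 0},
  {"hand": -1, "x": 0.01, "y": -0.01, "z": 0.3, "roll": 0},
  {"hand": -1, "x": 0.01, "y": -0.01, "z": 0.32, "roll": 0},
  {"hand": -1, "x": 0.01, "y": -0.01, "z": 0.333, "roll": 0},
  {"hand": -1, "x": 0.01, "y": -0.01, "z": 0.336, "roll": 0},
  {"hand": -1, "x": 0.01, "y": -0.01, "z": 0.336, "roll": 0},
  {"hand": -1, "x": 0.01, "y": -0.01, "z": 0.336, "roll": 0},
])

```text
time: 16.53
tool_pos: [0.5131, 0.3975, 0.0347]
tcp_rot: [-3.139, 0.0, -0.005]
wrist_force: [0.2, 0.7, 0.5]
width: 1.001
grip_force: 0.0
```

```bash
python3 - <<'E'
from h import *
for i in range(3): st,im=shot("w11")
print(st["tool_pos"].round(4),st["wrist_force"].round(1))
for p in [(0,0,0),(0,0,.02),(0,0,.04),(.011,.042,.03),(.011,-.042,.03)]: print(p,proj("wrist",st["tool_pos"]+np.array(p),st))
cv2.imwrite("pics/w11c.png",cv2.resize(im[150:400,150:490,::-1],None,fx=2,fy=2))
E
```

```text
[0.5129 0.3976 0.0347] [ 0.5 -0.   0.1]
(0, 0, 0) [316.44386557 240.85464065]
(0, 0, 0.02) [316.55632819 256.62223272]
(0, 0, 0.04) [316.69612024 276.29965298]
(0.011, 0.042, 0.03) [235.61829049 246.9525686 ]
(0.011, -0.042, 0.03) [397.77481782 247.17850255]
```

View pics/w11c.png

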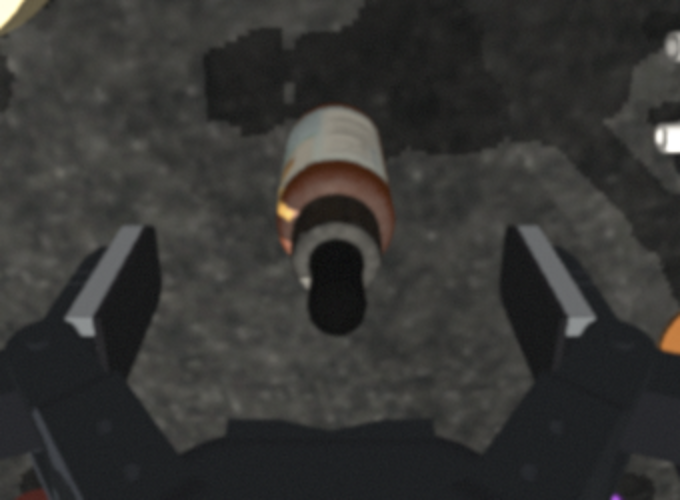

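The picture shows the dropper centred between the pads at crop (336,250), with pad tips near the shoulder's height. The palm sits well behind the teat, so I'll go 20 mm lower before closing.

servo_tool([
  {"hand": -1, "x": 0, "y": 0, "z": 0.015, "roll": 0},
  {"hand": -1, "x": 0, "y": 0, "z": 0.03, "roll": 0},
  {"hand": -1, "x": 0, "y": 0, "z": 0.04, "roll": 0},
  {"hand": -1, "x": 0, "y": 0, "z": 0.04, "roll": 0},
  {"hand": -1, "x": 0, "y": 0, "z": 0.04, "roll": 0},
])

```text
time: 17.1
tool_pos: [0.5106, 0.396, 0.0111]
tcp_rot: [3.14, 0.0, -0.003]
wrist_force: [0.3, 0.3, 0.5]
width: 0.996
grip_force: 0.0
```

servo_tool([
  {"hand": 1, "x": 0, "y": 0, "z": 0, "roll": 0},
  {"hand": 1, "x": 0, "y": 0, "z": 0, "roll": 0},
  {"hand": 1, "x": 0, "y": 0, "z": 0, "roll": 0},
  {"hand": 1, "x": 0, "y": 0, "z": 0, "roll": 0},
  {"hand": 1, "x": 0, "y": 0, "z": 0, "roll": 0},
  {"hand": 1, "x": 0, "y": 0, "z": 0, "roll": 0},
  {"hand": 1, "x": 0, "y": 0, "z": 0, "roll": 0},
  {"hand": 1, "x": 0, "y": 0, "z": 0, "roll": 0},
], grip_force=30)

```text
time: 17.77
tool_pos: [0.5118, 0.3967, 0.0128]
tcp_rot: [-3.141, -0.0, -0.001]
wrist_force: [-0.1, 0.0, 3.1]
width: 0.364
grip_force: 30.7
```

servo_tool([
  {"hand": 1, "x": 0, "y": 0, "z": -0.02, "roll": 0},
  {"hand": 1, "x": 0, "y": 0, "z": -0.08, "roll": 0},
  {"hand": 1, "x": 0, "y": 0, "z": -0.14, "roll": 0},
  {"hand": 1, "x": 0, "y": 0, "z": -0.2, "roll": 0},
  {"hand": 1, "x": 0, "y": 0, "z": -0.2, "roll": 0},
  {"hand": 1, "x": 0, "y": 0, "z": -0.2, "roll": 0},
  {"hand": 1, "x": 0, "y": 0, "z": -0.2, "roll": 0},
])

```text
time: 18.35
tool_pos: [0.511, 0.3964, 0.1123]
tcp_rot: [3.141, 0.0, -0.001]
wrist_force: [0.5, 0.4, -0.6]
width: 0.359
grip_force: 30.4
```

```bash
python3 - <<'E'
from h import *
s={"tool_pos":np.array([.5129,.3976,.0347]),"tcp_rot":np.array([-3.1405,0,-.003])}
for v in(300,306,312): print("teat",v,ray("wrist",318,v,.1,s))
for i in range(3): st,im=shot("w12")
print(st["tool_pos"].round(4),st["width"],st["wrist_force"].round(1))
V=im.max(2); print("dark rows at col 317:",[int(v) for v in V[220:345:5,317]])
go(.62,.0508,st["tool_pos"][2],st=st)
E
```

```text
teat 300 [0.5177285  0.39724501 0.1       ]
teat 306 [0.51471701 0.39723203 0.1       ]
teat 312 [0.51165128 0.39721876 0.1       ]
[0.5101 0.3957 0.1104] 0.36401447864022063 [ 0.5  0.6 -1.2]
dark rows at col 317: [140, 146, 155, 155, 149, 131, 73, 97, 122, 120, 33, 36, 38, 53, 99, 56, 21, 22, 19, 19, 18, 20, 21, 25, 26]
t 18.45 pos [0.5101 0.3957 0.1104] tilt [0.002 0.003] -> x 0.2198 y 0.6897 z 0.0007 roll 0.0000
```

servo_tool([
  {"hand": 1, "x": 0.023, "y": 0.073, "z": 0, "roll": 0},
  {"hand": 1, "x": 0.046, "y": 0.147, "z": 0, "roll": 0},
  {"hand": 1, "x": 0.069, "y": 0.22, "z": 0, "roll": 0},
  {"hand": 1, "x": 0.092, "y": 0.295, "z": 0, "roll": 0},
  {"hand": 1, "x": 0.115, "y": 0.37, "z": 0, "roll": 0},
  {"hand": 1, "x": 0.138, "y": 0.443, "z": 0, "roll": 0},
  {"hand": 1, "x": 0.161, "y": 0.517, "z": 0, "roll": 0},
  {"hand": 1, "x": 0.184, "y": 0.59, "z": 0, "roll": 0},
  {"hand": 1, "x": 0.205, "y": 0.655, "z": 0, "roll": 0},
  {"hand": 1, "x": 0.213, "y": 0.69, "z": 0, "roll": 0},
])

```text
time: 19.33
tool_pos: [0.618, 0.0476, 0.1107]
tcp_rot: [3.14, -0.004, -0.003]
wrist_force: [-0.1, 0.2, -0.6]
width: 0.365
grip_force: 30.5
```

servo_tool([
  {"hand": 1, "x": 0, "y": 0, "z": 0.06, "roll": 0},
  {"hand": 1, "x": 0, "y": 0, "z": 0.1, "roll": 0},
  {"hand": 1, "x": 0, "y": 0, "z": 0.12, "roll": 0},
  {"hand": 1, "x": 0, "y": 0, "z": 0.12, "roll": 0},
  {"hand": 1, "x": 0, "y": 0, "z": 0.12, "roll": 0},
  {"hand": 1, "x": 0, "y": 0, "z": 0.12, "roll": 0},
  {"hand": 1, "x": 0, "y": 0, "z": 0.12, "roll": 0},
])

```text
time: 19.92
tool_pos: [0.6193, 0.0521, 0.0539]
tcp_rot: [-3.141, -0.001, -0.004]
wrist_force: [1.1, 0.5, -1.0]
width: 0.361
grip_force: 30.5
```

```bash
python3 - <<'E'
from h import *
for i in range(3): st,im=shot("w13"); print(st["tool_pos"].round(4))
go(.617,.0508,.014,st=st)
E
```

```text
[0.6193 0.0521 0.0539]
[0.6193 0.0521 0.054 ]
[0.6192 0.052  0.0539]
t 20.02 pos [0.6192 0.052  0.0539] tilt [-0.    -0.003] -> x -0.0046 y 0.0024 z 0.0798 roll 0.0002
```

servo_tool([
  {"hand": 1, "x": -0.004, "y": 0.002, "z": 0.03, "roll": 0},
  {"hand": 1, "x": -0.004, "y": 0.002, "z": 0.06, "roll": 0},
  {"hand": 1, "x": -0.004, "y": 0.002, "z": 0.074, "roll": 0},
  {"hand": 1, "x": -0.004, "y": 0.002, "z": 0.079, "roll": 0},
  {"hand": 1, "x": -0.004, "y": 0.002, "z": 0.079, "roll": 0},
  {"hand": 1, "x": -0.004, "y": 0.002, "z": 0.079, "roll": 0},
])

```text
time: 20.57
tool_pos: [0.6165, 0.0507, 0.0135]
tcp_rot: [-3.142, -0.0, -0.002]
wrist_force: [-0.4, -0.9, -0.8]
width: 0.36
grip_force: 30.5
```

servo_tool([
  {"hand": 0.1, "x": 0, "y": 0, "z": 0, "roll": 0},
  {"hand": -0.2, "x": 0, "y": 0, "z": 0, "roll": 0},
  {"hand": -0.6, "x": 0, "y": 0, "z": 0, "roll": 0},
  {"hand": -0.6, "x": 0, "y": 0, "z": 0, "roll": 0},
  {"hand": -0.6, "x": 0, "y": 0, "z": -0.03, "roll": 0},
  {"hand": -0.6, "x": 0, "y": 0, "z": -0.1, "roll": 0},
  {"hand": -0.6, "x": 0, "y": 0, "z": -0.18, "roll": 0},
  {"hand": -0.6, "x": 0, "y": 0, "z": -0.26, "roll": 0},
  {"hand": -0.6, "x": 0, "y": 0, "z": -0.34, "roll": 0},
  {"hand": -0.6, "x": 0, "y": 0, "z": -0.34, "roll": 0},
])

```text
time: 21.4
tool_pos: [0.6222, 0.0509, 0.194]
tcp_rot: [-3.141, -0.0, -0.027]
wrist_force: [1.9, 0.7, 1.9]
width: 0.8
grip_force: 0.0
```

servo_tool([
  {"hand": -0.6, "x": 0, "y": 0, "z": 0, "roll": 0},
  {"hand": -0.6, "x": 0, "y": 0, "z": 0, "roll": 0},
  {"hand": -0.6, "x": 0, "y": 0, "z": 0, "roll": 0},
])

```text
time: 21.65
tool_pos: [0.6145, 0.0505, 0.1808]
tcp_rot: [3.141, 0.0, -0.005]
wrist_force: [-0.6, -0.6, -0.8]
width: 0.796
grip_force: 0.0
```

```bash
python3 - <<'E'
from h import *
st,im=shot("w14"); hsv=cv2.cvtColor(im,cv2.COLOR_RGB2HSV);H,S,V=cv2.split(hsv); print(st["tool_pos"].round(4))
for p in [(.62,.051,0),(.62,.051,.07),(.62,.051,.1),(.5425,.051,.018),(.5425,.051,.057)]: print(p,proj("wrist",p,st).round(0))
for s,c in blobs(((H<18)|(H>172))&(S>70)&(V>30),60): print(s,c)
u,v=proj("wrist",[.5425,.051,.03],st).astype(int)
cs=(V>135)&(S<70); print([b for b in blobs(cs,300)])
t=read_camera("top"); np.save("top4.npy",t)
H,S,V=cv2.split(cv2.cvtColor(t,cv2.COLOR_RGB2HSV)); 
for p in [(.62,.051,0),(.62,.051,.07),(.62,.051,.1)]: print("top",proj("top",p).round(0))
print([b for b in blobs((H<20)&(S>70)&(V>40),15) if 250<b[1][0]<360 and b[1][1]<190])
go(.42,.093,.16,st=st)
E
```

```text
[0.6145 0.0505 0.1808]
(0.62, 0.051, 0) [315. 168.]
(0.62, 0.051, 0.07) [315. 184.]
(0.62, 0.051, 0.1) [315. 193.]
(0.5425, 0.051, 0.018) [315. 234.]
(0.5425, 0.051, 0.057) [315. 250.]
[299, 168, 34, 29, 424] [315.2, 178.1]
[159, 291, 41, 27, 665] [177.8, 303.7]
[0, 325, 36, 56, 1217] [13.5, 351.4]
[([0, 0, 161, 108, 7575], [87.8, 52.6]), ([499, 0, 141, 201, 12861], [577.7, 104.9]), ([0, 72, 41, 67, 1047], [9.9, 113.8]), ([374, 189, 158, 92, 12406], [452.8, 231.9]), ([290, 208, 52, 62, 2449], [314.9, 238.1]), ([145, 218, 71, 31, 1237], [178.8, 232.3]), ([262, 290, 47, 55, 1896], [283.8, 314.7]), ([560, 336, 67, 64, 1563], [605.3, 371.5]), ([541, 350, 44, 19, 446], [564.3, 359.7])]
top [308. 131.]
top [307. 124.]
top [307. 121.]
[]
t 21.65 pos [0.6145 0.0505 0.1808] tilt [0.    0.003] -> x -0.3889 y -0.0850 z 0.0430 roll 0.0000
```

The dropper stands in column 315, consistent with (0.620, 0.051), and the crucible and dish are unchanged. Now the flask.

servo_tool([
  {"hand": -1, "x": -0.08, "y": -0.017, "z": 0, "roll": 0},
  {"hand": -1, "x": -0.16, "y": -0.034, "z": 0, "roll": 0},
  {"hand": -1, "x": -0.24, "y": -0.051, "z": 0, "roll": 0},
  {"hand": -1, "x": -0.32, "y": -0.068, "z": 0, "roll": 0},
  {"hand": -1, "x": -0.37, "y": -0.085, "z": 0, "roll": 0},
  {"hand": -1, "x": -0.387, "y": -0.085, "z": 0, "roll": 0},
  {"hand": -1, "x": -0.387, "y": -0.085, "z": 0, "roll": 0},
  {"hand": -1, "x": -0.387, "y": -0.085, "z": 0, "roll": 0},
  {"hand": -1, "x": -0.387, "y": -0.085, "z": 0, "roll": 0},
])

```text
time: 22.5
tool_pos: [0.4238, 0.0928, 0.1829]
tcp_rot: [3.141, -0.0, 0.001]
wrist_force: [-0.3, 0.1, 0.2]
width: 1.002
grip_force: 0.0
```

```bash
python3 - <<'E'
from h import *
for i in range(3): st,im=shot("w15")
H,S,V=cv2.split(cv2.cvtColor(im,cv2.COLOR_RGB2HSV)); print(st["tool_pos"].round(4),st["tcp_rot"].round(3))
m=(H>5)&(H<30)&(S>120)&(V>120)
print(blobs(m,60)); u,v=proj("wrist",[.419,.095,.126],st).astype(int); print(u,v)
c=circ("wrist",m,u,v,.126,60,st); print(c)
go(c[0][0],c[0][1],.082,st=st)
E
```

```text
[0.4238 0.0928 0.1829] [ 3.141e+00 -1.000e-03  0.000e+00]
[([134, 36, 12, 17, 167], [139.5, 44.2]), ([177, 155, 40, 41, 1014], [193.4, 173.0]), ([294, 197, 39, 36, 1083], [312.9, 214.2])]
313 214
(array([0.419 , 0.0952]), array([0.0305, 0.0302]), 90.0, 'ell', array([0.4193, 0.0954]), array([0.0303, 0.0312]))
t 22.6 pos [0.4238 0.0928 0.1829] tilt [ 0. -0.] -> x -0.0096 y -0.0048 z 0.2017 roll -0.0002
```

servo_tool([
  {"hand": -1, "x": -0.0095, "y": -0.005, "z": 0.04, "roll": 0},
  {"hand": -1, "x": -0.0095, "y": -0.005, "z": 0.1, "roll": 0},
  {"hand": -1, "x": -0.0095, "y": -0.005, "z": 0.15, "roll": 0},
  {"hand": -1, "x": -0.0095, "y": -0.005, "z": 0.185, "roll": 0},
  {"hand": -1, "x": -0.0095, "y": -0.005, "z": 0.202, "roll": 0},
  {"hand": -1, "x": -0.0095, "y": -0.005, "z": 0.202, "roll": 0},
  {"hand": -1, "x": -0.0095, "y": -0.005, "z": 0.202, "roll": 0},
  {"hand": -1, "x": -0.0095, "y": -0.005, "z": 0.202, "roll": 0},
])

```text
time: 23.32
tool_pos: [0.4193, 0.0957, 0.0832]
tcp_rot: [-3.141, 0.0, -0.003]
wrist_force: [0.4, -0.7, -0.6]
width: 1.001
grip_force: 0.0
```

servo_tool([
  {"hand": 1, "x": 0, "y": 0, "z": 0, "roll": 0},
  {"hand": 1, "x": 0, "y": 0, "z": 0, "roll": 0},
  {"hand": 1, "x": 0, "y": 0, "z": 0, "roll": 0},
  {"hand": 1, "x": 0, "y": 0, "z": 0, "roll": 0},
  {"hand": 1, "x": 0, "y": 0, "z": 0, "roll": 0},
  {"hand": 1, "x": 0, "y": 0, "z": 0, "roll": 0},
  {"hand": 1, "x": 0, "y": 0, "z": 0, "roll": 0},
  {"hand": 1, "x": 0, "y": 0, "z": 0, "roll": 0},
], grip_force=35)

```text
time: 23.98
tool_pos: [0.4184, 0.0956, 0.0826]
tcp_rot: [-3.142, -0.0, -0.002]
wrist_force: [-0.4, -1.5, 6.6]
width: 0.341
grip_force: 34.8
```

servo_tool([
  {"hand": 1, "x": 0, "y": 0, "z": -0.02, "roll": 0},
  {"hand": 1, "x": 0, "y": 0, "z": -0.08, "roll": 0},
  {"hand": 1, "x": 0, "y": 0, "z": -0.15, "roll": 0},
  {"hand": 1, "x": 0, "y": 0, "z": -0.22, "roll": 0},
  {"hand": 1, "x": 0, "y": 0, "z": -0.24, "roll": 0},
  {"hand": 1, "x": 0, "y": 0, "z": -0.24, "roll": 0},
  {"hand": 1, "x": 0, "y": 0, "z": -0.24, "roll": 0},
])

```text
time: 24.57
tool_pos: [0.4175, 0.0956, 0.2016]
tcp_rot: [-3.141, -0.0, -0.0]
wrist_force: [-0.8, 0.4, -1.7]
width: 0.341
grip_force: 34.8
```

```bash
python3 - <<'E'
from h import *
for i in range(3): st,im=shot("w16")
print(st["tool_pos"].round(4),st["width"])
g=cv2.cvtColor(np.load("top0.npy"),cv2.COLOR_RGB2GRAY)[120:190,320:415]
g4=cv2.GaussianBlur(cv2.resize(g,None,fx=6,fy=6,interpolation=cv2.INTER_CUBIC),(9,9),0)
c=cv2.HoughCircles(g4,cv2.HOUGH_GRADIENT,1.5,300,param1=60,param2=30,minRadius=95,maxRadius=125); print(c)
if c is not None:
    u,v,r=c[0,0]; u,v=320+(u+.5)/6-.5,120+(v+.5)/6-.5; print(u,v,r/6,ray("top",u,v,.046),ray("top",u+r/6,v,.046),ray("top",u-r/6,v,.046))
go(.542,-.106,st["tool_pos"][2],st=st)
E
```

```text
[0.4159 0.0953 0.1995] 0.3371343613857733
[[[285.75 195.75 109.1 ]]]
367.20834 152.20833 18.183332 [ 0.54547626 -0.10871135  0.046     ] [ 0.54414927 -0.15783685  0.046     ] [ 0.54680043 -0.0595459   0.046     ]
t 24.67 pos [0.4159 0.0953 0.1995] tilt [0.001 0.004] -> x 0.2521 y 0.4026 z -0.0008 roll 0.0000
```

servo_tool([
  {"hand": 1, "x": 0.035, "y": 0.058, "z": 0, "roll": 0},
  {"hand": 1, "x": 0.07, "y": 0.115, "z": 0, "roll": 0},
  {"hand": 1, "x": 0.105, "y": 0.172, "z": 0, "roll": 0},
  {"hand": 1, "x": 0.14, "y": 0.23, "z": 0, "roll": 0},
  {"hand": 1, "x": 0.175, "y": 0.288, "z": 0, "roll": 0},
  {"hand": 1, "x": 0.21, "y": 0.345, "z": 0, "roll": 0},
  {"hand": 1, "x": 0.236, "y": 0.385, "z": 0, "roll": 0},
  {"hand": 1, "x": 0.249, "y": 0.405, "z": 0, "roll": 0},
  {"hand": 1, "x": 0.249, "y": 0.405, "z": 0, "roll": 0},
  {"hand": 1, "x": 0.249, "y": 0.405, "z": 0, "roll": 0},
])

```text
time: 25.55
tool_pos: [0.541, -0.1065, 0.2]
tcp_rot: [-3.14, 0.001, 0.006]
wrist_force: [-0.5, -0.2, -1.1]
width: 0.337
grip_force: 35.0
```

servo_tool([
  {"hand": 1, "x": 0, "y": 0, "z": 0.04, "roll": 0},
  {"hand": 1, "x": 0, "y": 0, "z": 0.08, "roll": 0},
  {"hand": 1, "x": 0, "y": 0, "z": 0.1, "roll": 0},
  {"hand": 1, "x": 0, "y": 0, "z": 0.1, "roll": 0},
  {"hand": 1, "x": 0, "y": 0, "z": 0.1, "roll": 0},
  {"hand": 1, "x": 0, "y": 0, "z": 0.1, "roll": 0},
  {"hand": 1, "x": 0, "y": 0, "z": 0.1, "roll": 0},
])

```text
time: 26.13
tool_pos: [0.5432, -0.1068, 0.1534]
tcp_rot: [3.141, 0.001, 0.004]
wrist_force: [-0.1, -0.8, -1.2]
width: 0.34
grip_force: 35.0
```

```bash
python3 - <<'E'
from h import *
for i in range(3): st,im=shot("w17"); print(st["tool_pos"].round(4))
print(st["width"]); go(.543,-.107,.0826+.046,st=st)
E
```

```text
[ 0.5432 -0.1068  0.1534]
[ 0.5432 -0.1069  0.1534]
[ 0.5431 -0.107   0.1533]
0.33903909032277757
t 26.23 pos [ 0.5431 -0.107   0.1533] tilt [ 0.001 -0.002] -> x -0.0003 y 0.0000 z 0.0493 roll 0.0001
```

servo_tool([
  {"hand": 1, "x": 0, "y": 0, "z": 0.025, "roll": 0},
  {"hand": 1, "x": 0, "y": 0, "z": 0.038, "roll": 0},
  {"hand": 1, "x": 0, "y": 0, "z": 0.044, "roll": 0},
  {"hand": 1, "x": 0, "y": 0, "z": 0.047, "roll": 0},
  {"hand": 1, "x": 0, "y": 0, "z": 0.047, "roll": 0},
  {"hand": 1, "x": 0, "y": 0, "z": 0.047, "roll": 0},
  {"hand": 1, "x": 0, "y": 0, "z": 0.047, "roll": 0},
])

```text
time: 26.87
tool_pos: [0.5424, -0.1069, 0.1289]
tcp_rot: [-3.141, 0.0, -0.0]
wrist_force: [-1.4, 0.4, 5.2]
width: 0.337
grip_force: 35.5
```

servo_tool([
  {"hand": 0.1, "x": 0, "y": 0, "z": 0, "roll": 0},
  {"hand": -0.2, "x": 0, "y": 0, "z": 0, "roll": 0},
  {"hand": -0.8, "x": 0, "y": 0, "z": 0, "roll": 0},
  {"hand": -0.8, "x": 0, "y": 0, "z": 0, "roll": 0},
  {"hand": -0.8, "x": 0, "y": 0, "z": -0.03, "roll": 0},
  {"hand": -0.8, "x": 0, "y": 0, "z": -0.1, "roll": 0},
  {"hand": -0.8, "x": 0, "y": 0, "z": -0.17, "roll": 0},
  {"hand": -0.8, "x": 0, "y": 0, "z": -0.22, "roll": 0},
  {"hand": -0.8, "x": 0, "y": 0, "z": -0.22, "roll": 0},
  {"hand": -0.8, "x": 0, "y": 0, "z": -0.22, "roll": 0},
])

```text
time: 27.7
tool_pos: [0.5437, -0.1073, 0.2407]
tcp_rot: [3.14, 0.0, 0.007]
wrist_force: [0.3, 0.2, -1.1]
width: 0.902
grip_force: 0.0
```

servo_tool([
  {"hand": -0.8, "x": 0, "y": 0.1, "z": 0, "roll": 0},
  {"hand": -0.8, "x": 0, "y": 0.2, "z": 0, "roll": 0},
  {"hand": -0.8, "x": -0.1, "y": 0.3, "z": 0, "roll": 0},
  {"hand": -0.8, "x": -0.15, "y": 0.4, "z": 0, "roll": 0},
  {"hand": -0.8, "x": -0.15, "y": 0.5, "z": 0, "roll": 0},
  {"hand": -0.8, "x": -0.15, "y": 0.5, "z": 0, "roll": 0},
  {"hand": -0.8, "x": -0.15, "y": 0.5, "z": 0, "roll": 0},
  {"hand": -0.8, "x": -0.15, "y": 0.5, "z": 0, "roll": 0},
])

```text
time: 28.37
tool_pos: [0.4646, -0.3603, 0.2358]
tcp_rot: [-3.141, 0.007, 0.005]
wrist_force: [-0.1, -0.1, 0.4]
width: 0.902
grip_force: 0.0
```

```bash
python3 - <<'E'
from h import *
print(bot.read_state()["tool_pos"].round(3))
for cam in("top","scene"):
    t=read_camera(cam); np.save(cam+"5.npy",t)
    H,S,V=cv2.split(cv2.cvtColor(t,cv2.COLOR_RGB2HSV))
    for n,p in dict(stopper=(.543,-.107,.172-.004*(cam=="top")*0),flaskbase=(.543,-.107,.046),dish=(.5425,.0508,.018),rim=(.5425,.0508,.057),drop=(.62,.051,.05),white=(.42,-.076,.088),amber=(.413,.221,.112)).items(): print(cam,n,proj(cam,p).round(1))
    print("orange",[b for b in blobs((H>5)&(H<30)&(S>120)&(V>150),15) if b[1][1]<230])
    print("brown",[b for b in blobs((H<20)&(S>70)&(V>40)&(V<190),25)if b[1][1]<260 and 150<b[1][0]<450])
    print("bright",[b for b in blobs((V>135)&(S<70),80) if 100<b[1][1]<230])
    print("green",[b for b in blobs((H>60)&(H<90)&(S>110)&(V>80),20)if b[1][1]<260 and b[1][0]<450])
E
```

```text
[ 0.465 -0.36   0.236]
top stopper [372.5 142.4]
top flaskbase [366.6 153.1]
top dish [308.7 156.9]
top rim [308.2 154. ]
top drop [307.5 126.4]
top white [358.1 197.2]
top amber [241.  202.1]
orange [([366, 137, 13, 13, 118], [372.3, 143.2]), ([229, 150, 4, 4, 15], [230.6, 151.4]), ([635, 180, 5, 9, 22], [637.8, 184.5]), ([238, 194, 12, 18, 105], [245.2, 202.7])]
brown [([301, 123, 14, 11, 75], [308.0, 129.2]), ([229, 191, 24, 21, 170], [241.3, 201.1]), ([368, 241, 54, 21, 326], [394.5, 252.7])]
bright [([556, 65, 49, 64, 384], [577.5, 105.2]), ([147, 88, 63, 35, 1286], [178.3, 106.6]), ([491, 110, 27, 23, 408], [504.8, 120.5]), ([117, 122, 38, 37, 557], [135.1, 140.5]), ([335, 133, 64, 43, 2393], [365.9, 154.2]), ([524, 144, 31, 21, 212], [539.0, 156.8]), ([298, 146, 22, 22, 395], [308.5, 156.7]), ([236, 148, 30, 16, 288], [249.1, 154.9]), ([621, 157, 19, 12, 134], [632.4, 162.3]), ([111, 170, 16, 12, 141], [118.5, 175.4]), ([0, 172, 27, 31, 306], [7.2, 190.4]), ([349, 189, 17, 16, 106], [355.0, 198.5]), ([600, 205, 24, 13, 179], [612.2, 210.3]), ([525, 206, 74, 49, 517], [569.5, 2
[... 624 characters left out ...]
.6, 106.7]), ([417, 90, 55, 24, 853], [444.4, 101.5]), ([518, 99, 11, 14, 124], [523.1, 106.2]), ([408, 129, 20, 11, 141], [417.1, 134.2]), ([437, 131, 17, 12, 81], [445.5, 136.3]), ([580, 134, 13, 13, 97], [585.9, 139.6]), ([594, 136, 16, 15, 169], [601.1, 143.1]), ([603, 146, 37, 23, 159], [618.1, 158.1]), ([223, 161, 19, 20, 297], [231.8, 171.0]), ([315, 160, 19, 29, 361], [325.5, 173.2]), ([290, 169, 21, 25, 296], [300.3, 181.8]), ([248, 191, 24, 8, 101], [259.2, 194.3]), ([331, 193, 37, 16, 194], [348.7, 203.0]), ([143, 196, 36, 49, 483], [156.1, 221.2]), ([365, 198, 11, 32, 160], [369.2, 214.5]), ([433, 210, 7, 35, 108], [435.6, 225.8])]
green [([262, 186, 16, 12, 77], [270.0, 191.0])]
```

The final images agree: the stopper is at (372,143), predicted (372.5,142.4), the dish and crucible are at (308.5,156.7), the dropper is at (308,129), and the bystanders are unmoved. Handing in.

```bash
python3 -c "
from workcell import ticket
print(ticket.finish_job())"
```

```text
the job is handed in; nothing more can be done
None
```

I set out the bench as asked and handed the job in at about 28.5 s: dish, crucible, dropper bottle and flask all measured within a few millimetres of where they belong, and the two bystander bottles were left alone.

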